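Nest a film cell on the texture analyser's platform

ROBOT

A 6-joint arm with a two-finger parallel gripper is mounted at the origin on the work surface. World frame = base frame: x ahead of the robot, y to its left, z up, the work surface at z = 0. Lengths are in m, angles in rad, forces in N, time in s.
With the tool pointing down it reaches from about 0.275 to 0.85 m from the base axis. Payload 5.2 kg.
Tool frame: the origin (TCP) lies midway between the tips of the shut fingers; the grasp point (between the pads) lies 19 mm behind it; z points along the fingers, y is the line along which they close (so a half turn about z gives the same grasp; the last joint's range is limited). The gripper opens to 85 mm and grips with 20 to 120 N. Pads are 22 mm wide; open, the fingers measure 114 mm over their backs; the gripper's body (76 mm by 85 mm) begins 54 mm behind the grasp point. The pads swing forward as they close: fully open they stand 13 mm farther back than shut.
Start: joints at [-1.42, 0.259, 1.535, -0, 1.348, -0.203], TCP at [0.191, -0.516, 0.231] pointing down, gripper open.
Joint ranges: [-3.14, 3.14], [-0.91, 2.08], [0.19, 2.58], [-1.22, 4.36], [0.22, 2.71], [-3.12, 3.12]. Speed limits (rad/s): [2.57, 2.57, 3.14, 3.14, 3.14, 3.14].

INTERFACE

Orientations are given as a unit quaternion [x, y, z, w].
In Python, from plant import r gives the robot as it stands. The module is installed in compiled form; this text tells all that it offers.
- The arm moves only by the tool carry_out, never from a script. Its arguments are lists of equal length, an entry for each row: "delta_pos": the shift along the world's x, y, z scaled (see below), a list of three; "rot": the turn, a rotation vector about the world's x, y, z scaled (see below), a list of three. In form: {"delta_pos": [[dx, dy, dz], ...], "rot": [[rx, ry, rz], ...]}. A call has 1 to 12 rows; each row is the pose to reach, as a shift and turn from the pose commanded when the call began; what a row does not reach only later rows make up. The controller multiplies each number of a shift by 0.1 m and each number of a turn by 60 degrees. A row lasts 1/12 s, in which the tool goes at most 41.7 mm and 7.16 degrees, less where a joint would pass 70% of its speed; a pose out of reach is approached as far as the arm can. A call with a number of a shift or a turn outside -1 to 1 is refused whole. A call with a gripper value outside its range is refused whole. "fingers" is the opening, from 0 (shut) to 1 (fully open), set as the call begins (left out, the last holds). The fingers move at their own pace and stop on an object; "grip_force" is the grip in N (left out, the last holds). Time passes only in rows, so rows that repeat a pose let the fingers close. It gives the time, the measured TCP pose, the force, the opening and the grip force at its end, in the units of the state.
- r.get_state(): the state, without advancing time (a new reading comes with each control period).
- r.capture(name): name is "side" or "top"; returns the picture (480x640x3 uint8, red, green, blue); there is no depth.
- r.camera_info(name): a dict with "vertical_fov" (degrees; the focal length in pixels is half the picture's height over the tangent of half this angle, whatever the lens; pixels are square), "cx", "cy" (the principal point, pixels), "distortion" ([k1, k2, p1, p2, k3] as OpenCV has them; the pictures are not rectified), "R" (3x3) and "t" (3): a world point X has camera coordinates R X + t. Camera axes: x right, y down, z forward; pixel columns grow to the right and rows downward; lengths in m; the calibration is good to about 2 mm. A picture is of the moment at which its call begins. camera_info takes no time and is no camera call.
- r.finish_job(): hands the job in; it is judged then, once.
The state is a dict: "t": time; "joints": joint angles; "dq": joint speeds; "joint_torque": joint torques, N m; "tcp_pos": TCP position; "ee_rot": TCP orientation; "wrist_force": force on the tool from outside, world axes, zero at the start; "torque": the same for the moment, N m; "finger_gap": finger opening in m; "finger_force": force on a finger pad.
Only numpy, scipy, OpenCV 4.12 (cv2) and the standard library are available. Lean on these libraries where they do the work, as an engineer would, in place of code of your own. Each camera call takes 0.05 s, during which the arm holds its last target. There are 200 camera calls.

TASK

Stand the round film cell on the specimen platform, in the gap between the two steel balls of the fork and the sliding stop, and let go of it. Then push the sliding stop up by its thumb tab so that its sprung bar nudges the cell home against both balls and stays there bearing on it with a light spring pressure, without ever squeezing the cell hard. Leave the other things on the bench and the platform where they are, and take the hand away.

Things in the scene. Friction and masses are not known exactly. Their poses are not given: they have to be found in the camera images.
- cell_mid (a point): The film cell, a loose round aluminium holder of about 0.12 to 0.23 kg: a flange 60 mm across and 12 mm thick, on it a straight neck 44 mm across up to 44 mm above the underside; on top a small round window of film and three screws. The point is on its axis 22 mm above the underside; z points up along the axis. It starts upright on the bench; grasp it by the neck.
- platform: The fixed specimen platform: an aluminium plate 220 x 150 mm on feet, its flat top 32 mm above the bench. Origin below the plate's centre at bench height. Its x axis (pointing away from the robot, turned up to 0.6 rad either way) is the way the stop slides, towards the fork; y left, z up. The fork with its balls is at the +x end, the stop at the -x end.
- nest_place (a point): A spot on the plate's top at platform x = 20 mm, y = 0, the gap to stand the cell in, clear of fork and stop (within 6 mm). The dark steel fork beyond it carries two steel balls 10 mm across, centred 6 mm above the plate at y = +-30.3 mm; arms 69 mm apart inside; 14 mm high. It is set by hand and not measured: a cell bearing on both balls has its axis at y = 0 and x anywhere from 28 to 52 mm.
- stop_tab (a point): Upright black thumb tab of the sliding stop, 12 mm thick along the platform's x, 28 mm wide; the point is on its centre line 38 mm above the plate, its top 50 mm above the plate. It stands on a dark carriage 40 mm long, 44 mm wide, 18 mm high. The stop moves only along x, over 60 mm: tab at x = -65 mm fully back; starts 0 to 12 mm on. It drags with about 5 N and stays where left.
- stop_nose (a point): On the stop, 40 mm ahead of the tab's centre, 6 mm above the plate: the foremost line of its round cross bar (8 mm thick, 44 mm wide) when not pushed in. The bar is sprung and gives way backwards: 2 N preload plus 6 N per mm, 4 mm at most. After the hand leaves, the stop's drag holds at most about 5 N of the spring's push. More than about 15 N on the cell is too hard.
- probe_mid (a point): Bystander: a loose plain aluminium cylinder probe, 36 mm across and 40 mm high without a flange, with a 12 mm stem on top up to 62 mm; point on its axis 20 mm above the bench.
- jar_mid (a point): Bystander: a loose sample jar with a white cap, 48 mm across and 55 mm high; point at its centre.
- case_mid (a point): Bystander: a loose grey plastic case 90 x 55 x 28 mm; point at its centre.
- spanner_mid (a point): Bystander: a loose steel ring spanner about 140 mm long and 5 mm thick, lying on the bench; point at its centre.
- ring: Bystander: a loose flat aluminium ring, 44 mm across and 5 mm thick, lying on the platform's near left corner; origin at the centre of its underside.

How it is judged:
By the outcome, as a careful person would: the job done as asked, in the order asked, and still so for the second after the job is handed in, with the robot touching nothing.
It also fails if it takes over 51 s, if anything falls off the work surface, if the arm or the gripper's body presses on something with over 40 N, if the wrist force passes 120 N, or if a joint passes its speed limit or range.

## Working session

There is one attempt and no reset: what is moved stays moved. The work goes in short steps, Python scripts to look and compute and a tool call to move; the robot and the scene stay as the last step left them, time stands still between calls to the robot, and variables do not carry over. Pictures are saved under pics/ and viewed, at most 10 in all, crops included, and the job is handed in when it is done.

Besides the shell and the picture viewer there is one more tool, called after ">>>" in YAML: its name, and indented under it one key for each argument. carry_out: Moves the arm, as the interface text tells. Shifts and turns lie within -1 to 1; 1 stands for 0.1 m of shift or 60 degrees of turn. Its arguments: {"type":"object","properties":{"delta_pos":{"type":"array"},"rot":{"type":"array"},"fingers":{"type":"number"},"grip_force":{"type":"number"}},"required":["delta_pos","rot"]}

```bash
mkdir -p pics; cat > h.py <<'E'
import numpy as np, cv2
from plant import r
def cam(n):
    c=r.camera_info(n); f=240/np.tan(np.radians(c["vertical_fov"])/2)
    return np.array([[f,0,c["cx"]],[0,f,c["cy"]],[0,0,1]]),np.array(c["distortion"],float),np.array(c["R"]),np.array(c["t"])
def plane(n,uv,z):
    K,d,R,t=cam(n); p=cv2.undistortPoints(np.array(uv,float).reshape(-1,1,2),K,d)[:,0]
    D=np.c_[p,np.ones(len(p))]@R; C=-R.T@t
    return C+D*((z-C[2])/D[:,2])[:,None]
def proj(n,X):
    K,d,R,t=cam(n); return cv2.projectPoints(np.array(X,float).reshape(-1,1,3),cv2.Rodrigues(R)[0],t,K,d)[0][:,0]
E
python3 - <<'E'
from h import *
for n in("top","side"):
    cv2.imwrite(f"pics/{n}0.png",r.capture(n)[:,:,::-1]); K,d,R,t=cam(n); print(n,K[0,0],K[:2,2],d,-R.T@t,R[2])
s=r.get_state(); print(s)
E
```

```text
top 434.46874965070356 [322.99657681 239.63820622] [-0.10515833  0.          0.          0.          0.        ] [ 0.40988367 -0.01666402  0.82502335] [ 0.10441053  0.02084602 -0.99431579]
side 621.1168102103182 [308.14112626 240.15621411] [-0.07550419  0.          0.          0.          0.        ] [0.35719979 0.75760388 0.80612585] [ 0.11733713 -0.72599428 -0.67761664]
{'t': 0.1, 'joints': array([-1.41978097e+00,  2.59270984e-01,  1.53597290e+00,  8.59898267e-07,
        1.34799752e+00, -2.02769448e-01]), 'dq': array([-0.00089818, -0.00166594, -0.00164131,  0.0022023 ,  0.00018689,
        0.00051564]), 'joint_torque': array([ 3.79738980e-03, -4.46967173e+01, -2.91245824e+01, -2.64278733e-04,
        6.09764946e-03, -2.05425113e-05]), 'tcp_pos': array([ 0.19051347, -0.51544715,  0.23055766]), 'ee_rot': array([ 9.84394976e-01,  1.75971168e-01,  2.17491159e-05, -8.24088257e-04]), 'wrist_force': array([ 0.12504266, -0.79362945, -0.38770084]), 'torque': array([0.00311855, 0.00147483, 0.03231108]), 'finger_force': 0.0, 'finger_gap': 0.085314414890604}
```

View pics/top0.png

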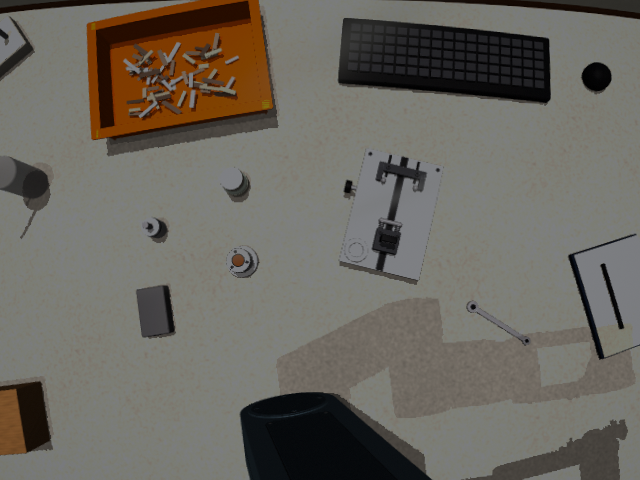

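View pics/side0.png

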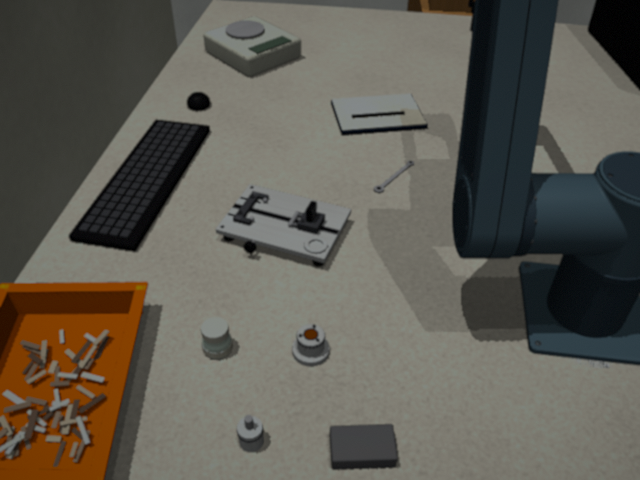

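The top view shows the cell at about (239,261) and the platform with corners near (366,149), (442,160), (418,281) and (340,264). The stop tab is near (387,240). The side view shows the cell at (311,343) and the tab at (312,212).

```bash
python3 - <<'E'
from h import *
T=cv2.imread("pics/top0.png");S=cv2.imread("pics/side0.png")
a=cv2.resize(T[140:290,330:450],None,fx=4,fy=4,interpolation=cv2.INTER_CUBIC)
b=cv2.resize(S[180:270,210:360],(400,240),interpolation=cv2.INTER_CUBIC)
c=np.zeros((600,320,3),np.uint8)
c1=cv2.resize(T[235:285,215:265],(300,300),interpolation=cv2.INTER_CUBIC)
c2=cv2.resize(S[315:370,283:338],(300,300),interpolation=cv2.INTER_CUBIC)
c[:300,:300]=c1;c[300:,:300]=c2
cv2.imwrite("pics/crop0.png",np.hstack([a,c]))
def blob(img,m):
    n,l,st,ce=cv2.connectedComponentsWithStats(m.astype(np.uint8)); return [(st[i].tolist(),ce[i].round(1).tolist()) for i in range(1,n) if st[i,4]>20]
for n,I,w in(("top",T,(235,285,215,265)),("side",S,(315,370,283,338))):
    h=cv2.cvtColor(I[w[0]:w[1],w[2]:w[3]],cv2.COLOR_BGR2HSV)
    for s,ce in blob(I,(h[...,0]<15)&(h[...,1]>120)&(h[...,2]>80)):
        uv=[ce[0]+w[2],ce[1]+w[0]]; print(n,s,uv,plane(n,uv,.044))
h=cv2.cvtColor(T,cv2.COLOR_BGR2HSV); print(h[200,370],h[130,400],h[270,400],h[200,330])
cor=[(366,149),(442,160),(418,281),(340,264)]
P=plane("top",cor,.032);print(P,[np.linalg.norm(P[i]-P[i-1]) for i in range(4)],P.mean(0))
E
```

```text
top [18, 20, 11, 11, 94] [237.8, 259.9] [[0.45126359 0.15322681 0.044     ]]
[108  10 129] [ 39  14 127] [114  10 131] [ 38  16 128]
[[ 0.66679105 -0.07662285  0.032     ]
 [ 0.64940738 -0.22039551  0.032     ]
 [ 0.42158272 -0.17499134  0.032     ]
 [ 0.4492202  -0.0322135   0.032     ]] [np.float64(0.22205689794453967), np.float64(0.1448197767833308), np.float64(0.2323050016436355), np.float64(0.1454281414920885)] [ 0.54675034 -0.1260558   0.032     ]
```

View pics/crop0.png

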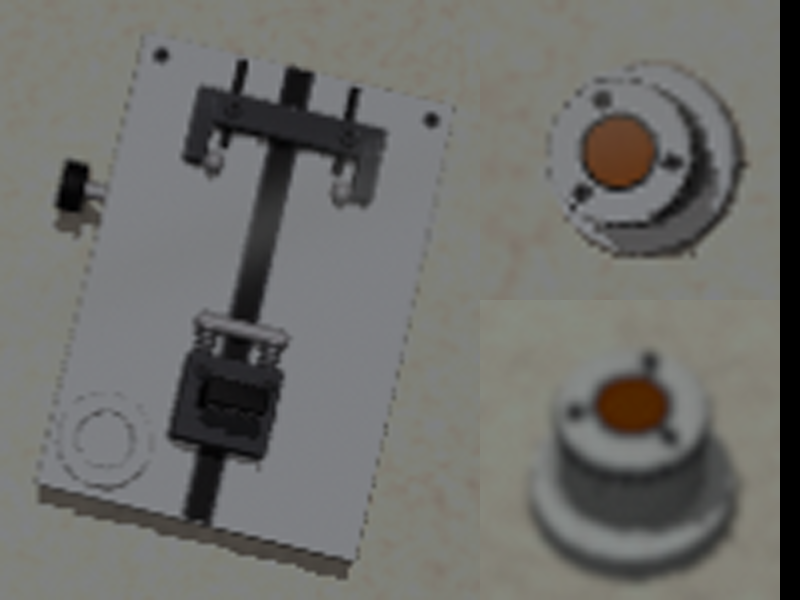

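The zoomed crop shows the plate corners at top-image px (366.8,149), (443.8,166), (418,280) and (339.5,261.8). The balls are at about (383,180.5) and (415.5,188), the bar front near (391,221), and the tab top near (388.5,238). The cell's orange window is at (237.8,259.9).

```bash
python3 - <<'E'
from h import *
T=cv2.imread("pics/top0.png");S=cv2.imread("pics/side0.png")
h=cv2.cvtColor(T,cv2.COLOR_BGR2HSV)
m=((h[...,0]>90)&(h[...,0]<140)&(h[...,2]>105)).astype(np.uint8); m[:140]=0;m[295:]=0;m[:,:330]=0;m[:,455:]=0
m=cv2.morphologyEx(m,cv2.MORPH_OPEN,np.ones((3,3)))
c=max(cv2.findContours(m,0,1)[0],key=cv2.contourArea)
P=plane("top",c.reshape(-1,2),.032)[:,:2].astype(np.float32)
R=cv2.minAreaRect(P*1000); print("rect",R)
Q=plane("top",[(366.8,149),(443.8,166.2),(418,280),(339.5,261.8)],.032)
print("corners",Q.mean(0),[np.linalg.norm(Q[i]-Q[i-1]) for i in range(4)])
d=(Q[0]+Q[1]-Q[2]-Q[3])[:2]; a=np.arctan2(d[1],d[0]); d2=(Q[0]+Q[3]-Q[1]-Q[2])[:2]; print("ang",a,np.arctan2(-d2[0],d2[1]))
o=Q.mean(0)[:2]; M=np.array([[np.cos(a),np.sin(a)],[-np.sin(a),np.cos(a)]])
for nm,uv,z in (("ballL",(383,180.5),.038),("ballR",(415.5,188),.038),("bar",(391,219.5),.040),("tabtop",(388.5,237.5),.082),("ring",(356,249.5),.037)):
    X=plane("top",uv,z)[0,:2]; print(nm,X,"plat",(M@(X-o))*1000)
# cell: orange in side with looser mask; flange in top
hs=cv2.cvtColor(S,cv2.COLOR_BGR2HSV)
k=(hs[...,1]>150)&(hs[...,0]<20); k[:315]=0;k[370:]=0;k[:,:283]=0;k[:,338:]=0
v,u=np.nonzero(k); print(len(u),u.mean(),v.mean(),plane("side",(u.mean(),v.mean()),.044))
print("flange top",plane("top",(256.3,261.5),.006),plane("top",(239.5,277.5),.012))
print("proj check cell", proj("side",[.4513,.1532,.044]))
E
```

```text
rect ((555.622802734375, -85.73001098632812), (67.631103515625, 218.073974609375), 77.59567260742188)
corners [ 0.54522628 -0.12699498  0.032     ] [np.float64(0.21870637387512679), np.float64(0.14846151324484885), np.float64(0.2195292093134815), np.float64(0.14682478681782912)]
ang -0.2199167803555323 -0.201778825328071
ballL [ 0.60522785 -0.10837455] plat [54.4944508  31.26121636]
ballR [ 0.59262711 -0.16874388] plat [ 55.36666833 -30.40298328]
bar [ 0.53225552 -0.1234101 ] plat [-13.4404003   0.6689886]
tabtop [ 0.49430285 -0.11365875] plat [-52.60624125   1.90617746]
ring [ 0.47604275 -0.06061733] plat [-81.99746571  49.68670954]
89 310.438202247191 333.97752808988764 [[0.4516448  0.15354056 0.044     ]]
flange top [[0.45118302 0.12589668 0.006     ]] [[0.41993694 0.1555036  0.012     ]]
proj check cell [[310.69064666 333.83490613]]
```

>>> carry_out:
  delta_pos:
    - [0.13,0.33,0]
    - [0.27,0.67,0]
    - [0.4,1.0,0]
  rot:
    - [0,0,-0.05]
    - [0,0,-0.1]
    - [0,0,-0.14]
  fingers: 1

```text
t: 0.35
tcp_pos: [0.2306, -0.4145, 0.2304]
ee_rot: [0.995, 0.101, 0.0, -0.001]
wrist_force: [0.7, 0.3, 0.3]
finger_gap: 0.0856
finger_force: 0.0
```

>>> carry_out:
  delta_pos:
    - [0.13,0.33,0]
    - [0.27,0.67,0]
    - [0.4,1.0,0]
  rot:
    - [0,0,-0.05]
    - [0,0,-0.1]
    - [0,0,-0.14]

```text
t: 0.6
tcp_pos: [0.2707, -0.3139, 0.2309]
ee_rot: [1.0, 0.029, -0.0, -0.0]
wrist_force: [1.1, -0.5, -0.6]
finger_gap: 0.0852
finger_force: 0.0
```

>>> carry_out:
  delta_pos:
    - [0.13,0.33,0]
    - [0.27,0.67,0]
    - [0.4,1.0,0]
  rot:
    - [0,0,-0.05]
    - [0,0,-0.1]
    - [0,0,-0.14]

```text
t: 0.85
tcp_pos: [0.3107, -0.214, 0.2311]
ee_rot: [0.999, -0.045, -0.0, -0.0]
wrist_force: [-0.3, -0.0, -0.2]
finger_gap: 0.0851
finger_force: 0.0
```

>>> carry_out:
  delta_pos:
    - [0.13,0.33,0]
    - [0.27,0.67,0]
    - [0.4,1.0,0]
  rot:
    - [0,0,-0.04]
    - [0,0,-0.08]
    - [0,0,-0.123]

```text
t: 1.1
tcp_pos: [0.3506, -0.114, 0.2312]
ee_rot: [0.994, -0.108, 0.0, -0.0]
wrist_force: [0.9, -0.3, 0.5]
finger_gap: 0.0855
finger_force: 0.0
```

>>> carry_out:
  delta_pos:
    - [0.13,0.33,0]
    - [0.27,0.67,0]
    - [0.4,1.0,0]
  rot:
    - [0,0,0]
    - [0,0,0]
    - [0,0,0]

```text
t: 1.35
tcp_pos: [0.3907, -0.014, 0.2313]
ee_rot: [0.994, -0.107, 0.0, -0.0]
wrist_force: [0.4, -0.8, -0.0]
finger_gap: 0.0857
finger_force: 0.0
```

>>> carry_out:
  delta_pos:
    - [0.13,0.33,0]
    - [0.27,0.67,0]
    - [0.4,1.0,0]
    - [0.4,1.0,0]
  rot:
    - [0,0,0]
    - [0,0,0]
    - [0,0,0]
    - [0,0,0]

```text
t: 1.68
tcp_pos: [0.4317, 0.0892, 0.2311]
ee_rot: [0.995, -0.105, 0.0, -0.001]
wrist_force: [-0.2, -0.2, 0.2]
finger_gap: 0.0855
finger_force: 0.0
```

>>> carry_out:
  delta_pos:
    - [0.1,0.33,-0.33]
    - [0.2,0.66,-0.66]
    - [0.2,0.66,-1.0]
    - [0.2,0.66,-1.0]
    - [0.2,0.66,-1.0]
    - [0.2,0.66,-1.0]
  rot:
    - [0,0,0]
    - [0,0,0]
    - [0,0,0]
    - [0,0,0]
    - [0,0,0]
    - [0,0,0]

```text
t: 2.18
tcp_pos: [0.4509, 0.1494, 0.1322]
ee_rot: [0.994, -0.107, 0.0, 0.0]
wrist_force: [-0.3, 0.8, 0.2]
finger_gap: 0.0852
finger_force: 0.0
```

```bash
python3 - <<'E'
from h import *
s=r.get_state(); print(s["tcp_pos"],s["ee_rot"],s["joints"],s["wrist_force"])
E
```

```text
[0.45093053 0.14944263 0.13221954] [ 9.94233934e-01 -1.07232652e-01  1.20884201e-04  1.68713174e-04] [ 8.49000326e-02  2.20382244e-01  1.84965368e+00 -4.29929283e-04
  1.07138396e+00  1.87078069e+00] [-0.27268827  0.83330447  0.24660954]
```

>>> carry_out:
  delta_pos:
    - [0,0.04,-0.2]
    - [0,0.04,-0.4]
    - [0,0.04,-0.6]
    - [0,0.04,-0.8]
    - [0,0.04,-0.8]
  rot:
    - [0,0,0]
    - [0,0,0]
    - [0,0,0]
    - [0,0,0]
    - [0,0,0]

```text
t: 2.6
tcp_pos: [0.4501, 0.1529, 0.0508]
ee_rot: [0.994, -0.108, -0.001, 0.0]
wrist_force: [-1.4, -0.0, -0.1]
finger_gap: 0.0856
finger_force: 0.0
```

>>> carry_out:
  delta_pos:
    - [0,0,-0.1]
    - [0,0,-0.2]
    - [0,0,-0.3]
    - [0,0,-0.36]
    - [0,0,-0.36]
    - [0,0,-0.36]
  rot:
    - [0,0,0]
    - [0,0,0]
    - [0,0,0]
    - [0,0,0]
    - [0,0,0]
    - [0,0,0]

```text
t: 3.1
tcp_pos: [0.451, 0.1539, 0.0159]
ee_rot: [0.994, -0.107, 0.0, -0.0]
wrist_force: [0.7, -0.1, -0.4]
finger_gap: 0.0851
finger_force: 0.0
```

>>> carry_out:
  delta_pos:
    - [0,0,0]
    - [0,0,0]
    - [0,0,0]
    - [0,0,0]
    - [0,0,0]
    - [0,0,0]
    - [0,0,0]
    - [0,0,0]
    - [0,0,0]
    - [0,0,0]
  rot:
    - [0,0,0]
    - [0,0,0]
    - [0,0,0]
    - [0,0,0]
    - [0,0,0]
    - [0,0,0]
    - [0,0,0]
    - [0,0,0]
    - [0,0,0]
    - [0,0,0]
  fingers: 0.3
  grip_force: 25

```text
t: 3.93
tcp_pos: [0.4509, 0.1541, 0.0158]
ee_rot: [0.994, -0.107, 0.0, -0.0]
wrist_force: [-0.7, -0.5, 6.5]
finger_gap: 0.0429
finger_force: 25.1
```

>>> carry_out:
  delta_pos:
    - [0,0,0.1]
    - [0,0,0.3]
    - [0,0,0.6]
    - [0,0,0.9]
    - [0,0,0.9]
  rot:
    - [0,0,0]
    - [0,0,0]
    - [0,0,0]
    - [0,0,0]
    - [0,0,0]

```text
t: 4.35
tcp_pos: [0.454, 0.1546, 0.1107]
ee_rot: [0.994, -0.107, 0.005, -0.001]
wrist_force: [1.8, -0.3, -1.5]
finger_gap: 0.043
finger_force: 26.5
```

>>> carry_out:
  delta_pos:
    - [0.1,-0.25,0]
    - [0.2,-0.5,0]
    - [0.3,-0.75,0]
    - [0.4,-1.0,0]
  rot:
    - [0,0,0]
    - [0,0,0]
    - [0,0,0]
    - [0,0,0]

```text
t: 4.68
tcp_pos: [0.4902, 0.0533, 0.105]
ee_rot: [0.994, -0.107, -0.0, -0.0]
wrist_force: [1.0, 0.4, -2.5]
finger_gap: 0.0432
finger_force: 26.4
```

>>> carry_out:
  delta_pos:
    - [0.1,-0.25,0]
    - [0.2,-0.5,0]
    - [0.3,-0.75,0]
    - [0.4,-1.0,0]
  rot:
    - [0,0,0]
    - [0,0,0]
    - [0,0,0]
    - [0,0,0]

```text
t: 5.02
tcp_pos: [0.5302, -0.047, 0.1046]
ee_rot: [0.994, -0.107, -0.001, -0.0]
wrist_force: [0.8, 0.6, -2.5]
finger_gap: 0.0432
finger_force: 26.4
```

>>> carry_out:
  delta_pos:
    - [0.1,-0.25,0]
    - [0.2,-0.5,0]
    - [0.3,-0.7,0]
    - [0.37,-0.86,0]
    - [0.37,-0.86,0]
    - [0.37,-0.86,0]
    - [0.37,-0.86,0]
  rot:
    - [0,0,0]
    - [0,0,0]
    - [0,0,0]
    - [0,0,0]
    - [0,0,0]
    - [0,0,0]
    - [0,0,0]

```text
t: 5.6
tcp_pos: [0.5665, -0.1311, 0.1045]
ee_rot: [0.994, -0.107, -0.001, -0.001]
wrist_force: [-0.1, 0.9, -2.3]
finger_gap: 0.0431
finger_force: 26.5
```

```bash
python3 - <<'E'
from h import *
s=r.get_state(); print(s["tcp_pos"],s["wrist_force"],s["finger_gap"])
T=r.capture("top");S=r.capture("side")
a=cv2.resize(T[140:290,330:450],None,fx=4,fy=4,interpolation=cv2.INTER_CUBIC)
b=cv2.resize(S[140:290,210:290+80][:, :80],(320,600),interpolation=cv2.INTER_CUBIC)
b=cv2.resize(S[120:270,230:310],(320,600),interpolation=cv2.INTER_CUBIC)
cv2.imwrite("pics/crop1.png",np.hstack([a,b])[:,:,::-1])
E
```

```text
[ 0.56654226 -0.1310872   0.10449092] [-0.10376172  0.88643743 -2.3149673 ] 0.04314955758113802
```

View pics/crop1.png

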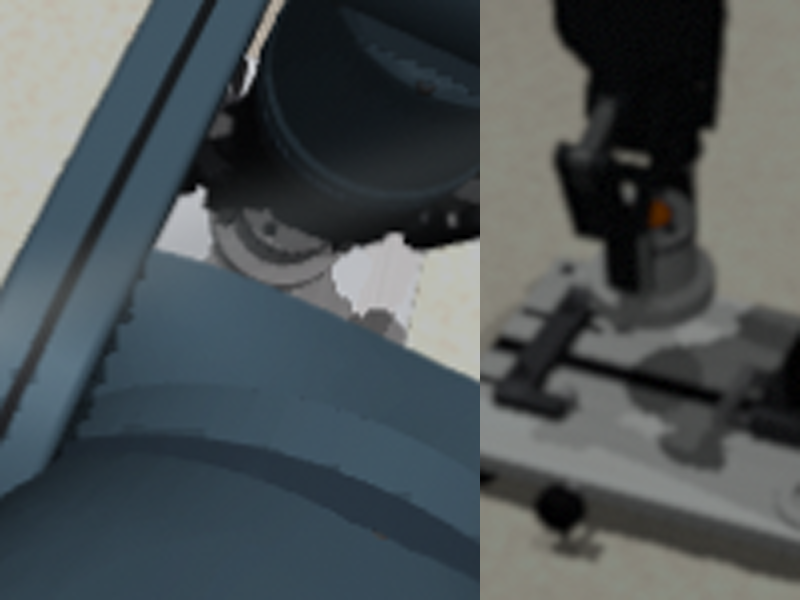

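The crop shows the cell held level above the gap, with its flange at about (655,295), clear of the fork. I'll lower it now.

>>> carry_out:
  delta_pos:
    - [0.01,0,-0.15]
    - [0.01,0,-0.3]
    - [0.01,0,-0.42]
    - [0.01,0,-0.5]
    - [0.01,0,-0.53]
    - [0.01,0,-0.53]
    - [0.01,0,-0.53]
  rot:
    - [0,0,0]
    - [0,0,0]
    - [0,0,0]
    - [0,0,0]
    - [0,0,0]
    - [0,0,0]
    - [0,0,0]

```text
t: 6.28
tcp_pos: [0.5688, -0.1317, 0.0527]
ee_rot: [0.994, -0.107, 0.0, 0.0]
wrist_force: [0.1, -0.9, -1.4]
finger_gap: 0.0428
finger_force: 26.5
```

>>> carry_out:
  delta_pos:
    - [0,0,-0.01]
    - [0,0,-0.02]
    - [0,0,-0.03]
    - [0,0,-0.03]
    - [0,0,-0.03]
  rot:
    - [0,0,0]
    - [0,0,0]
    - [0,0,0]
    - [0,0,0]
    - [0,0,0]

```text
t: 6.7
tcp_pos: [0.5686, -0.132, 0.0494]
ee_rot: [0.994, -0.107, 0.0, 0.0]
wrist_force: [0.3, 0.6, -2.0]
finger_gap: 0.0433
finger_force: 26.5
```

>>> carry_out:
  delta_pos:
    - [0,0,-0.005]
    - [0,0,-0.01]
    - [0,0,-0.015]
    - [0,0,-0.015]
    - [0,0,-0.015]
  rot:
    - [0,0,0]
    - [0,0,0]
    - [0,0,0]
    - [0,0,0]
    - [0,0,0]

```text
t: 7.12
tcp_pos: [0.5687, -0.132, 0.0479]
ee_rot: [0.994, -0.107, 0.0, 0.0]
wrist_force: [0.4, -0.4, -0.7]
finger_gap: 0.043
finger_force: 26.5
```

>>> carry_out:
  delta_pos:
    - [0,0,-0.005]
    - [0,0,-0.005]
    - [0,0,-0.005]
  rot:
    - [0,0,0]
    - [0,0,0]
    - [0,0,0]

```text
t: 7.37
tcp_pos: [0.569, -0.1321, 0.0479]
ee_rot: [0.994, -0.107, 0.001, 0.0]
wrist_force: [-0.8, 0.1, 4.3]
finger_gap: 0.0431
finger_force: 27.0
```

>>> carry_out:
  delta_pos:
    - [0,0,0]
    - [0,0,0]
    - [0,0,0]
    - [0,0,0]
    - [0,0,0]
    - [0,0,0]
    - [0,0,0]
    - [0,0,0]
  rot:
    - [0,0,0]
    - [0,0,0]
    - [0,0,0]
    - [0,0,0]
    - [0,0,0]
    - [0,0,0]
    - [0,0,0]
    - [0,0,0]
  fingers: 1

```text
t: 8.03
tcp_pos: [0.5686, -0.1319, 0.0473]
ee_rot: [0.994, -0.107, -0.0, -0.0]
wrist_force: [0.2, -0.6, 0.1]
finger_gap: 0.0856
finger_force: 0.0
```

>>> carry_out:
  delta_pos:
    - [0,0,0.1]
    - [0,0,0.3]
    - [0,0,0.5]
    - [0,0,0.75]
    - [0,0,1.0]
    - [0,0,1.0]
  rot:
    - [0,0,0]
    - [0,0,0]
    - [0,0,0]
    - [0,0,0]
    - [0,0,0]
    - [0,0,0]

```text
t: 8.53
tcp_pos: [0.5716, -0.1331, 0.1536]
ee_rot: [0.994, -0.107, 0.005, 0.002]
wrist_force: [0.6, -0.5, 0.6]
finger_gap: 0.0854
finger_force: 0.0
```

>>> carry_out:
  delta_pos:
    - [-0.25,0.05,0]
    - [-0.5,0.1,0]
    - [-0.75,0.17,0]
    - [-1.0,0.23,0]
    - [-1.0,0.23,0]
  rot:
    - [0,0,0]
    - [0,0,0]
    - [0,0,0]
    - [0,0,0]
    - [0,0,0]
  fingers: 0

```text
t: 8.95
tcp_pos: [0.4637, -0.1068, 0.1469]
ee_rot: [0.994, -0.107, -0.002, -0.001]
wrist_force: [-0.1, 1.4, -0.2]
finger_gap: 0.0256
finger_force: 0.0
```

>>> carry_out:
  delta_pos:
    - [-0.08,0.02,0]
    - [-0.08,0.02,0]
    - [-0.08,0.02,0]
    - [-0.08,0.02,0]
    - [-0.08,0.02,0]
    - [-0.08,0.02,0]
    - [-0.08,0.02,0]
    - [-0.08,0.02,0]
  rot:
    - [0,0,0]
    - [0,0,0]
    - [0,0,0]
    - [0,0,0]
    - [0,0,0]
    - [0,0,0]
    - [0,0,0]
    - [0,0,0]

```text
t: 9.62
tcp_pos: [0.4608, -0.107, 0.1472]
ee_rot: [0.994, -0.107, -0.0, -0.0]
wrist_force: [0.9, 0.5, -0.3]
finger_gap: 0.0002
finger_force: 0.0
```

```bash
python3 - <<'E'
from h import *
s=r.get_state(); print(s["tcp_pos"],s["wrist_force"],s["finger_gap"])
S=r.capture("side"); cv2.imwrite("pics/s2full.png",S[:,:,::-1])
cv2.imwrite("pics/crop2.png",cv2.resize(S[150:270,210:370],(800,600),interpolation=cv2.INTER_CUBIC)[:,:,::-1])
h=cv2.cvtColor(S,cv2.COLOR_RGB2HSV); k=(h[...,1]>150)&(h[...,0]<20); k[:150]=0;k[270:]=0;k[:,:210]=0;k[:,370:]=0
v,u=np.nonzero(k); X=plane("side",(u.mean(),v.mean()),.076)[0]
a=-.215; o=np.array([.5452,-.127]); M=np.array([[np.cos(a),np.sin(a)],[-np.sin(a),np.cos(a)]])
print(len(u),u.mean(),v.mean(),X,M@(X[:2]-o)*1000, "tcp plat",M@(s["tcp_pos"][:2]-o)*1000)
E
```

```text
[ 0.46077043 -0.10697846  0.14715099] [ 0.93854561  0.53383962 -0.29098302] 0.00017072739031298906
50 273.3 201.52 [ 0.56443607 -0.11940794  0.076     ] [17.17343857 11.52122726] tcp plat [-86.75724294   1.54773518]
```

View pics/crop2.png

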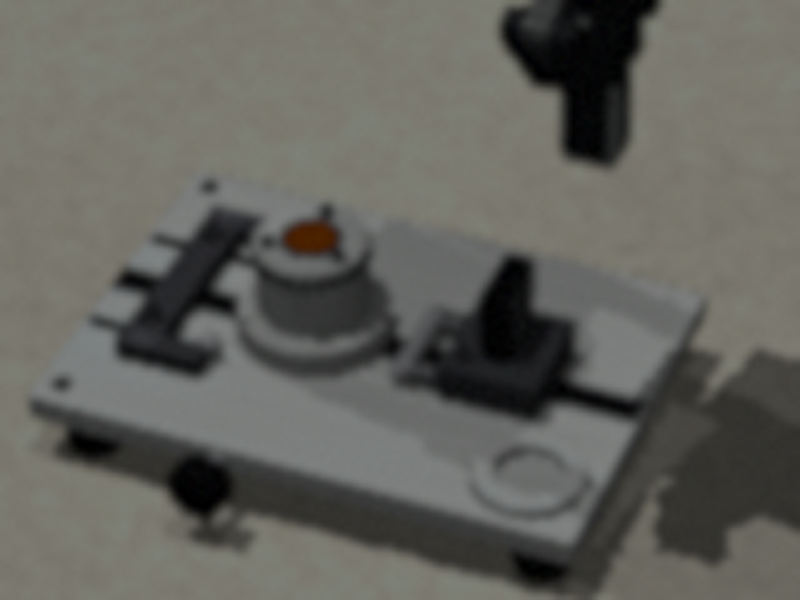

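The crop shows the cell standing upright and free in the gap, with its window at side px (272.4,197.6). The shut fingers are above and behind the tab.

>>> carry_out:
  delta_pos:
    - [0,0,-0.2]
    - [0,0,-0.4]
    - [0,0,-0.6]
    - [0,0,-0.75]
    - [0,0,-0.83]
    - [0,0,-0.83]
    - [0,0,-0.83]
  rot:
    - [0,0,0]
    - [0,0,0]
    - [0,0,0]
    - [0,0,0]
    - [0,0,0]
    - [0,0,0]
    - [0,0,0]

```text
t: 10.25
tcp_pos: [0.4607, -0.107, 0.0644]
ee_rot: [0.994, -0.107, -0.0, -0.0]
wrist_force: [-0.9, -0.0, -0.3]
finger_gap: 0.0006
finger_force: 0.0
```

```bash
python3 - <<'E'
from h import *
a=-.215; o=np.array([.5452,-.127]); M=np.array([[np.cos(a),np.sin(a)],[-np.sin(a),np.cos(a)]])
X=plane("side",(272.2,197.4),.076)[0]; print(X,M@(X[:2]-o)*1000)
S=cv2.imread("pics/s2full.png")
print("tab top px",proj("side",[.4935,-.1155,.082]))
S=r.capture("side"); cv2.imwrite("pics/s3.png",cv2.resize(S[150:270,210:370],(640,480))[:,:,::-1])
E
```

```text
[ 0.56890963 -0.13110085  0.076     ] [24.0386508  1.0519532]
tab top px [[310.62082249 204.07752997]]
```

View pics/s3.png

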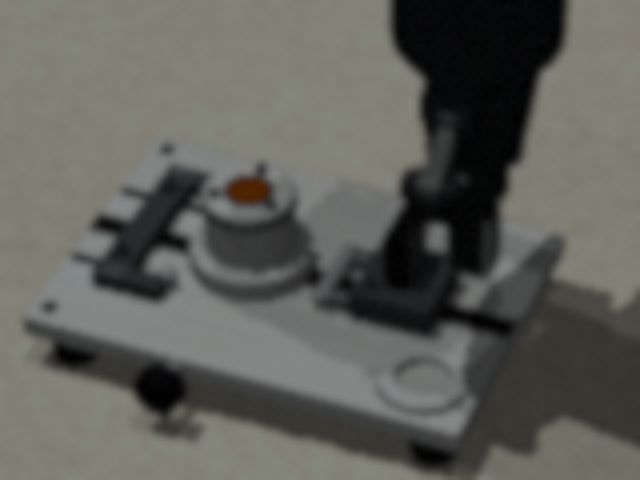

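The crop shows the finger just behind the tab at (475,240), with the cell at platform (24,1). I'll start pushing.

>>> carry_out:
  delta_pos:
    - [0.03,-0.006,0]
    - [0.06,-0.013,0]
    - [0.1,-0.021,0]
    - [0.1,-0.021,0]
  rot:
    - [0,0,0]
    - [0,0,0]
    - [0,0,0]
    - [0,0,0]

```text
t: 10.63
tcp_pos: [0.4721, -0.1096, 0.065]
ee_rot: [0.994, -0.107, 0.001, 0.0]
wrist_force: [0.5, 0.5, -0.2]
finger_gap: 0.0
finger_force: 0.0
```

>>> carry_out:
  delta_pos:
    - [0.01,-0.002,0]
    - [0.02,-0.004,0]
    - [0.03,-0.006,0]
    - [0.04,-0.008,0]
    - [0.05,-0.011,0]
    - [0.06,-0.013,0]
    - [0.07,-0.015,0]
    - [0.08,-0.017,0]
    - [0.09,-0.019,0]
    - [0.1,-0.021,0]
  rot:
    - [0,0,0]
    - [0,0,0]
    - [0,0,0]
    - [0,0,0]
    - [0,0,0]
    - [0,0,0]
    - [0,0,0]
    - [0,0,0]
    - [0,0,0]
    - [0,0,0]

```text
t: 11.47
tcp_pos: [0.4792, -0.1108, 0.0641]
ee_rot: [0.994, -0.107, -0.001, -0.0]
wrist_force: [-4.9, 0.9, 3.6]
finger_gap: 0.0
finger_force: 2.5
```

>>> carry_out:
  delta_pos:
    - [0.01,-0.002,0]
    - [0.02,-0.004,0]
    - [0.03,-0.006,0]
    - [0.04,-0.008,0]
    - [0.05,-0.011,0]
  rot:
    - [0,0,0]
    - [0,0,0]
    - [0,0,0]
    - [0,0,0]
    - [0,0,0]

```text
t: 11.88
tcp_pos: [0.4842, -0.1119, 0.0641]
ee_rot: [0.994, -0.107, -0.001, -0.0]
wrist_force: [-5.6, -0.3, 4.0]
finger_gap: -0.0001
finger_force: 2.5
```

>>> carry_out:
  delta_pos:
    - [0.006,-0.001,0]
    - [0.012,-0.002,0]
    - [0.018,-0.004,0]
    - [0.024,-0.005,0]
    - [0.03,-0.006,0]
    - [0.036,-0.008,0]
    - [0.042,-0.009,0]
    - [0.048,-0.01,0]
    - [0.054,-0.011,0]
    - [0.06,-0.013,0]
  rot:
    - [0,0,0]
    - [0,0,0]
    - [0,0,0]
    - [0,0,0]
    - [0,0,0]
    - [0,0,0]
    - [0,0,0]
    - [0,0,0]
    - [0,0,0]
    - [0,0,0]

```text
t: 12.72
tcp_pos: [0.4901, -0.1133, 0.0641]
ee_rot: [0.994, -0.107, -0.002, -0.0]
wrist_force: [-5.3, 0.3, 3.6]
finger_gap: 0.0001
finger_force: 2.7
```

```bash
python3 - <<'E'
from h import *
s=r.get_state(); a=-.215; o=np.array([.5452,-.127]); M=np.array([[np.cos(a),np.sin(a)],[-np.sin(a),np.cos(a)]])
print(M@(s["tcp_pos"][:2]-o)*1000,s["wrist_force"])
S=r.capture("side"); cv2.imwrite("pics/s4.png",cv2.resize(S[170:260,220:340],(800,600),interpolation=cv2.INTER_CUBIC)[:,:,::-1])
E
```

```text
[-56.74289489   1.67433084] [-5.30770086  0.28510518  3.55481946]
```

View pics/s4.png

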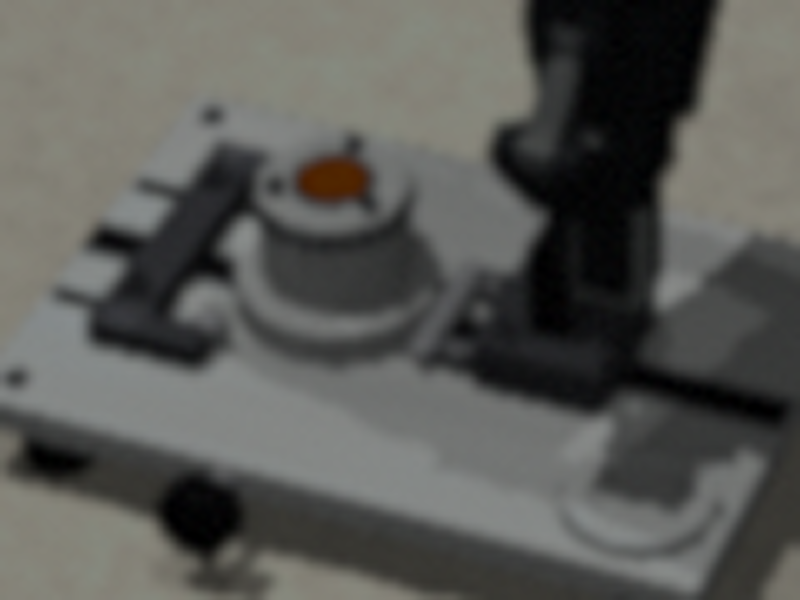

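The bar now touches the flange at (435,320) and the cell has begun to move; its window is at side px (270,197). There are about 10 mm left to the balls.

>>> carry_out:
  delta_pos:
    - [0.006,-0.001,0]
    - [0.012,-0.002,0]
    - [0.018,-0.004,0]
    - [0.024,-0.005,0]
    - [0.03,-0.006,0]
    - [0.036,-0.008,0]
    - [0.042,-0.009,0]
    - [0.048,-0.01,0]
    - [0.05,-0.011,0]
    - [0.05,-0.011,0]
  rot:
    - [0,0,0]
    - [0,0,0]
    - [0,0,0]
    - [0,0,0]
    - [0,0,0]
    - [0,0,0]
    - [0,0,0]
    - [0,0,0]
    - [0,0,0]
    - [0,0,0]

```text
t: 13.6
tcp_pos: [0.4952, -0.1143, 0.064]
ee_rot: [0.994, -0.107, -0.001, -0.0]
wrist_force: [-6.0, -0.3, 3.4]
finger_gap: 0.0003
finger_force: 2.6
```

```bash
python3 - <<'E'
from h import *
s=r.get_state(); a=-.215; o=np.array([.5452,-.127]); M=np.array([[np.cos(a),np.sin(a)],[-np.sin(a),np.cos(a)]])
print(M@(s["tcp_pos"][:2]-o)*1000,s["wrist_force"])
S=r.capture("side"); h=cv2.cvtColor(S,cv2.COLOR_RGB2HSV)
k=((h[...,1]>150)&(h[...,0]<20)&(S[...,0]>60))[185:210,255:285]
v,u=np.nonzero(k); print(len(u),u.mean()+255,v.mean()+185)
for uv in((u.mean()+255,v.mean()+185),(270,197.15)):
  X=plane("side",uv,.076)[0]; print(M@(X[:2]-o)*1000)
E
```

```text
[-51.57956086   1.70875895] [-6.03555693 -0.32116502  3.40487422]
41 267.0 196.0
[34.87207675  0.73827882]
[28.196383    1.85887553]
```

>>> carry_out:
  delta_pos:
    - [0.005,-0.001,0]
    - [0.01,-0.002,0]
    - [0.01,-0.002,0]
    - [0.01,-0.002,0]
  rot:
    - [0,0,0]
    - [0,0,0]
    - [0,0,0]
    - [0,0,0]

```text
t: 13.98
tcp_pos: [0.4962, -0.1146, 0.064]
ee_rot: [0.994, -0.107, -0.001, -0.0]
wrist_force: [-5.3, -1.1, 3.5]
finger_gap: 0.0
finger_force: 2.5
```

>>> carry_out:
  delta_pos:
    - [0.005,-0.001,0]
    - [0.005,-0.001,0]
    - [0.005,-0.001,0]
    - [0.005,-0.001,0]
  rot:
    - [0,0,0]
    - [0,0,0]
    - [0,0,0]
    - [0,0,0]

```text
t: 14.32
tcp_pos: [0.4967, -0.1147, 0.064]
ee_rot: [0.994, -0.107, -0.001, -0.0]
wrist_force: [-5.4, 0.1, 3.4]
finger_gap: -0.0001
finger_force: 2.6
```

>>> carry_out:
  delta_pos:
    - [0.005,-0.001,0]
    - [0.005,-0.001,0]
    - [0.005,-0.001,0]
    - [0.005,-0.001,0]
  rot:
    - [0,0,0]
    - [0,0,0]
    - [0,0,0]
    - [0,0,0]

```text
t: 14.65
tcp_pos: [0.4972, -0.1148, 0.064]
ee_rot: [0.994, -0.107, -0.001, -0.0]
wrist_force: [-6.3, -0.8, 2.6]
finger_gap: -0.0002
finger_force: 2.6
```

>>> carry_out:
  delta_pos:
    - [0.005,-0.001,0]
    - [0.005,-0.001,0]
    - [0.005,-0.001,0]
    - [0.005,-0.001,0]
  rot:
    - [0,0,0]
    - [0,0,0]
    - [0,0,0]
    - [0,0,0]

```text
t: 14.98
tcp_pos: [0.4976, -0.1149, 0.064]
ee_rot: [0.994, -0.107, -0.002, -0.0]
wrist_force: [-5.1, -0.1, 2.5]
finger_gap: 0.0
finger_force: 2.6
```

>>> carry_out:
  delta_pos:
    - [0.005,-0.001,0]
    - [0.005,-0.001,0]
    - [0.005,-0.001,0]
    - [0.005,-0.001,0]
  rot:
    - [0,0,0]
    - [0,0,0]
    - [0,0,0]
    - [0,0,0]

```text
t: 15.32
tcp_pos: [0.4981, -0.115, 0.064]
ee_rot: [0.994, -0.107, -0.002, -0.0]
wrist_force: [-4.5, -0.8, 4.0]
finger_gap: -0.0
finger_force: 2.7
```

>>> carry_out:
  delta_pos:
    - [0.005,-0.001,0]
    - [0.005,-0.001,0]
    - [0.005,-0.001,0]
    - [0.005,-0.001,0]
  rot:
    - [0,0,0]
    - [0,0,0]
    - [0,0,0]
    - [0,0,0]

```text
t: 15.65
tcp_pos: [0.4985, -0.1151, 0.064]
ee_rot: [0.994, -0.107, -0.002, -0.0]
wrist_force: [-6.5, -1.2, 3.7]
finger_gap: -0.0001
finger_force: 2.8
```

>>> carry_out:
  delta_pos:
    - [0.005,-0.001,0]
    - [0.005,-0.001,0]
    - [0.005,-0.001,0]
    - [0.005,-0.001,0]
  rot:
    - [0,0,0]
    - [0,0,0]
    - [0,0,0]
    - [0,0,0]

```text
t: 15.98
tcp_pos: [0.4988, -0.1151, 0.064]
ee_rot: [0.994, -0.107, -0.002, -0.0]
wrist_force: [-7.0, -0.7, 4.0]
finger_gap: -0.0
finger_force: 3.2
```

>>> carry_out:
  delta_pos:
    - [0.005,-0.001,0]
    - [0.005,-0.001,0]
    - [0.005,-0.001,0]
    - [0.005,-0.001,0]
  rot:
    - [0,0,0]
    - [0,0,0]
    - [0,0,0]
    - [0,0,0]

```text
t: 16.32
tcp_pos: [0.499, -0.1151, 0.064]
ee_rot: [0.994, -0.107, -0.002, -0.0]
wrist_force: [-7.3, -0.1, 4.5]
finger_gap: 0.0003
finger_force: 3.6
```

```bash
python3 - <<'E'
from h import *
S=r.capture("side"); cv2.imwrite("pics/s5.png",cv2.resize(S[170:260,220:340],(800,600),interpolation=cv2.INTER_CUBIC)[:,:,::-1])
E
```

```text
(no output)
```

View pics/s5.png

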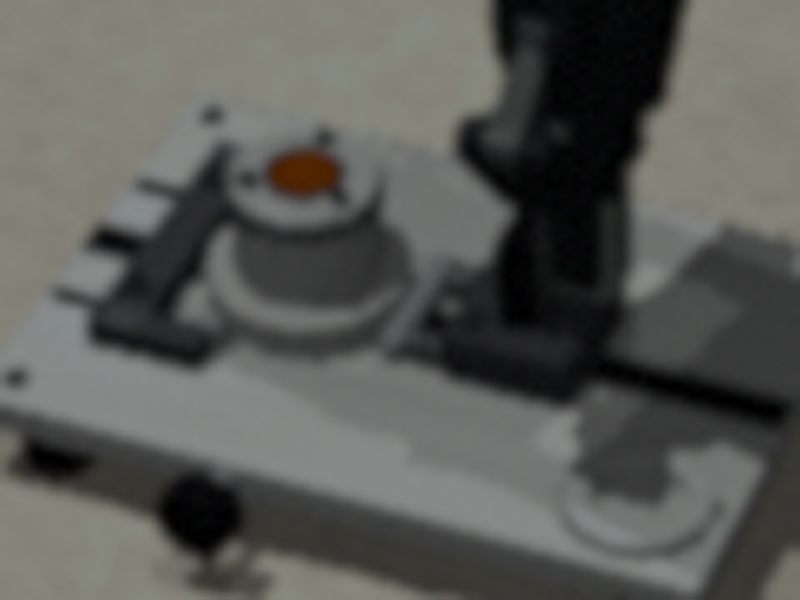

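The cell's window has moved to (305,173), the flange is at the balls and the bar bears on it. The push force is rising, so I'll make a few more small steps.

>>> carry_out:
  delta_pos:
    - [0.005,-0.001,0]
    - [0.005,-0.001,0]
    - [0.005,-0.001,0]
    - [0.005,-0.001,0]
  rot:
    - [0,0,0]
    - [0,0,0]
    - [0,0,0]
    - [0,0,0]

```text
t: 16.7
tcp_pos: [0.4993, -0.1152, 0.064]
ee_rot: [0.994, -0.107, -0.002, -0.0]
wrist_force: [-7.8, -0.6, 4.9]
finger_gap: 0.0001
finger_force: 4.0
```

>>> carry_out:
  delta_pos:
    - [0,0,0]
    - [0,0,0]
    - [0,0,0]
    - [0,0,0]
    - [0,0,0]
    - [0,0,0]
  rot:
    - [0,0,0]
    - [0,0,0]
    - [0,0,0]
    - [0,0,0]
    - [0,0,0]
    - [0,0,0]

```text
t: 17.2
tcp_pos: [0.4992, -0.1152, 0.064]
ee_rot: [0.994, -0.107, -0.002, -0.0]
wrist_force: [-8.5, -0.2, 6.2]
finger_gap: -0.0002
finger_force: 4.0
```

>>> carry_out:
  delta_pos:
    - [0.005,-0.001,0]
    - [0.005,-0.001,0]
    - [0.005,-0.001,0]
    - [0.005,-0.001,0]
  rot:
    - [0,0,0]
    - [0,0,0]
    - [0,0,0]
    - [0,0,0]

```text
t: 17.53
tcp_pos: [0.4995, -0.1153, 0.064]
ee_rot: [0.994, -0.107, -0.003, -0.0]
wrist_force: [-9.1, -0.3, 6.3]
finger_gap: -0.0002
finger_force: 4.4
```

>>> carry_out:
  delta_pos:
    - [0.004,-0.001,0]
    - [0.004,-0.001,0]
    - [0.004,-0.001,0]
    - [0.004,-0.001,0]
  rot:
    - [0,0,0]
    - [0,0,0]
    - [0,0,0]
    - [0,0,0]

```text
t: 17.87
tcp_pos: [0.4996, -0.1153, 0.0639]
ee_rot: [0.994, -0.107, -0.003, -0.0]
wrist_force: [-9.8, -0.9, 7.0]
finger_gap: 0.0005
finger_force: 4.7
```

>>> carry_out:
  delta_pos:
    - [-0.01,0.002,0]
    - [-0.03,0.006,0]
    - [-0.08,0.017,0]
    - [-0.15,0.032,0]
    - [-0.22,0.047,0]
    - [-0.22,0.047,0]
  rot:
    - [0,0,0]
    - [0,0,0]
    - [0,0,0]
    - [0,0,0]
    - [0,0,0]
    - [0,0,0]

```text
t: 18.37
tcp_pos: [0.4787, -0.1104, 0.0641]
ee_rot: [0.994, -0.107, -0.001, -0.0]
wrist_force: [-0.0, 0.1, -0.4]
finger_gap: 0.0001
finger_force: 0.0
```

>>> carry_out:
  delta_pos:
    - [0,0,0.15]
    - [0,0,0.4]
    - [0,0,0.7]
    - [0,0,1.0]
    - [0,0,1.0]
  rot:
    - [0,0,0]
    - [0,0,0]
    - [0,0,0]
    - [0,0,0]
    - [0,0,0]

```text
t: 18.78
tcp_pos: [0.4838, -0.1126, 0.1702]
ee_rot: [0.994, -0.107, 0.005, 0.002]
wrist_force: [2.2, -0.5, 0.8]
finger_gap: -0.0003
finger_force: 0.0
```

>>> carry_out:
  delta_pos:
    - [-0.2,-0.3,0.2]
    - [-0.4,-0.6,0.4]
    - [-0.6,-1.0,0.5]
    - [-0.6,-1.0,0.5]
  rot:
    - [0,0,0]
    - [0,0,0]
    - [0,0,0]
    - [0,0,0]

```text
t: 19.12
tcp_pos: [0.4194, -0.2168, 0.2166]
ee_rot: [0.994, -0.109, 0.002, 0.003]
wrist_force: [0.8, 0.4, 0.5]
finger_gap: 0.0001
finger_force: 0.0
```

>>> carry_out:
  delta_pos:
    - [-0.2,-0.3,0]
    - [-0.4,-0.6,0]
    - [-0.6,-1.0,0]
    - [-0.6,-1.0,0]
  rot:
    - [0,0,0]
    - [0,0,0]
    - [0,0,0]
    - [0,0,0]

```text
t: 19.45
tcp_pos: [0.358, -0.3165, 0.2141]
ee_rot: [0.994, -0.11, -0.0, 0.002]
wrist_force: [1.0, -1.1, 0.5]
finger_gap: -0.0001
finger_force: 0.0
```

>>> carry_out:
  delta_pos:
    - [-0.1,-0.3,0]
    - [-0.2,-0.6,0]
    - [-0.4,-1.0,0]
    - [-0.4,-1.0,0]
  rot:
    - [0,0,0]
    - [0,0,0]
    - [0,0,0]
    - [0,0,0]

```text
t: 19.78
tcp_pos: [0.3183, -0.4165, 0.2138]
ee_rot: [0.994, -0.109, -0.0, 0.002]
wrist_force: [-0.1, -0.1, 1.4]
finger_gap: -0.0002
finger_force: 0.0
```

>>> carry_out:
  delta_pos:
    - [-0.1,-0.3,0]
    - [-0.2,-0.6,0]
    - [-0.3,-0.8,0]
    - [-0.3,-0.8,0]
    - [-0.3,-0.8,0]
    - [-0.3,-0.8,0]
  rot:
    - [0,0,0]
    - [0,0,0]
    - [0,0,0]
    - [0,0,0]
    - [0,0,0]
    - [0,0,0]

```text
t: 20.28
tcp_pos: [0.2909, -0.49, 0.2137]
ee_rot: [0.994, -0.107, -0.0, -0.001]
wrist_force: [0.4, -0.1, -0.5]
finger_gap: -0.0
finger_force: 0.0
```

```bash
python3 - <<'E'
from h import *
T=r.capture("top");S=r.capture("side")
a=cv2.resize(T[140:290,330:450],None,fx=4,fy=4,interpolation=cv2.INTER_CUBIC)
b=cv2.resize(S[170:260,220:300],(320,360),interpolation=cv2.INTER_CUBIC)
c=cv2.resize(T,(320,240))
cv2.imwrite("pics/end.png",np.hstack([a,np.vstack([b,c])])[:,:,::-1])
s=r.get_state(); print(s["t"],s["tcp_pos"],s["wrist_force"])
E
```

```text
20.3833 [ 0.2911943  -0.48979664  0.2141405 ] [ 0.25413262 -0.14808049  0.27712518]
```

View pics/end.png

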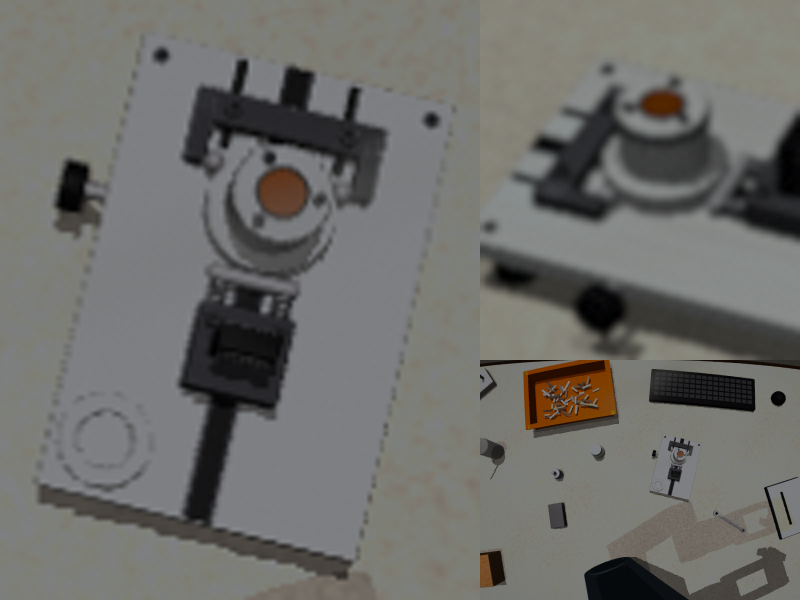

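The end picture shows the flange against both balls at (213,160) and (343,190), with the bar bearing on it at (253,278). The bystanders haven't moved. One check of the cell centre against the geometry, then I'll hand in.

```bash
python3 - <<'E'
from h import *
a=-.215; o=np.array([.5452,-.127]); M=np.array([[np.cos(a),np.sin(a)],[-np.sin(a),np.cos(a)]])
X=[plane("top",(400.75,188.25),.076)[0],plane("side",(220+182/4,170+103/4),.076)[0]]
for x in X:
    p=M@(x[:2]-o)*1000; print(p)
    for b in((54.5,31.3),(55.4,-30.4)): print(" ball dist",np.hypot(*(p-b)))
E
```

```text
[38.37033683 -0.14929205]
 ball dist 35.34436312194198
 ball dist 34.714762837701294
[37.81742938  1.07068554]
 ball dist 34.527085242452294
 ball dist 36.04928345553237
```

Both distances match the expected 35 mm, so the cell is home on both balls.

```bash
python3 -c "
from plant import r; print(r.finish_job())"
```

```text
the job is handed in; nothing more can be done
None
```

The job is handed in after about 20 s of the 51 s allowed: the cell rests against both balls with the stop's bar on it at an estimated 4 N spring pressure, the other things look unmoved, and the hand is clear.

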